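Sleeve and grease a vacuum pump bearing

ROBOT

A 6-joint arm with a two-finger parallel gripper is mounted at the origin on the work surface. World frame = base frame: x ahead of the robot, y to its left, z up, the work surface at z = 0. Lengths are in m, angles in rad, forces in N, time in s.
With the tool pointing down it reaches from about 0.25 to 0.775 m from the base axis. Payload 4 kg.
Tool frame: the origin (TCP) lies on the centre line of the jaws, within the pads' length; the fingertips stand 14 mm ahead of it and the grasp point (between the pads) lies 5 mm behind it (robot.tcp_to_tips is the distance from the TCP to the fingertips, in m); z points along the fingers, y is the line along which they close (so a half turn about z gives the same grasp; the last joint's range is limited). The gripper opens to 94 mm and grips with 3 to 60 N. Pads are 16 mm wide; open, the fingers measure 119 mm over their backs; the gripper's body (75 mm by 177 mm) begins 78 mm behind the grasp point.
Start: joints at [-1.237, 0.087, 1.371, -0, 1.684, -0.103], TCP at [0.233, -0.498, 0.22] pointing down, gripper open.
Joint ranges: [-3.1, 3.1], [-0.76, 2.03], [0.27, 2.55], [-1.08, 4.22], [0.17, 2.65], [-2.57, 2.57]. Speed limits (rad/s): [2.79, 2.79, 3.14, 3.14, 3.14, 3.14].

INTERFACE

Orientations are given as [roll, pitch, yaw] about the fixed x, y, z axes, in that order (R = Rz(yaw) Ry(pitch) Rx(roll)).
In Python, from bench import robot gives the robot as it stands.
- The arm moves only by the tool carry_out, never from a script. Its argument "increments" is a list of rows, each a list of 3 entries, a list of its own where there are three numbers: the closure in counts, from 0 (fully open) to 255 (shut), then the shift along the tool's x, y, z in mm, then the turn about the tool's z in degrees. In form: [[fingers, [dx, dy, dz], twist], ...]. A call has 1 to 8 rows; each row shifts and turns the commanded pose from where the row before left it, along the tool's axes as they then stand; what a row does not reach is not made up. A row lasts 1/10 s, in which the tool goes at most 50 mm and 8.59 degrees, less where a joint would pass 70% of its speed; a pose out of reach is approached as far as the arm can. A call with a gripper value outside its range is refused whole. The fingers move at their own pace and stop on an object; the grip force is fixed at half the most. Time passes only in rows, so rows that do not move let the fingers close. It gives the time, the measured TCP pose, the force, the opening and the grip force at its end, in the units of the state.
- robot.get_obs(): the state, without advancing time (a new reading comes with each control period).
- robot.snapshot(name): name is "scene" or "top"; returns the picture (480x640x3 uint8, blue, green, red); there is no depth.
- robot.get_calibration(name): a dict with "vfov" (degrees; the focal length in pixels is half the picture's height over the tangent of half this angle, whatever the lens; pixels are square), "cx", "cy" (the principal point, pixels), "T" (4x4, takes a point from camera to world coordinates). Camera axes: x right, y down, z forward; pixel columns grow to the right and rows downward; lengths in m; the calibration is good to about 2 mm. A picture is of the moment at which its call begins. get_calibration takes no time and is no camera call.
- robot.close_job(): hands the job in; it is judged then, once.
The state is a dict: "time": time; "joint_positions": joint angles; "qvel": joint speeds; "joint_torque": joint torques, N m; "tool_pos": TCP position; "ee_rot": TCP orientation; "wrist_force": force on the tool from outside, world axes, zero at the start; "wrist_torque": the same for the moment, N m; "width": finger opening in m; "finger_force": force on a finger pad.
Only numpy, scipy, OpenCV 4.12 (cv2) and the standard library are available. Lean on these libraries where they do the work, as an engineer would, in place of code of your own. Each camera call takes 0.05 s, during which the arm holds its last target. There are 200 camera calls.

TASK

Slide the brass spacer sleeve over the pump housing's upright shaft until it sits fully home, and let go of it. Then take the red grease gun from its stand, press its coupler squarely onto the tilted grease nipple until the nipple snaps in, and keep it pressed for at least three seconds against its spring, with the gun still in the gripper: finish while holding it there. Leave everything else on the bench where it is.

Things in the scene. Friction and masses are not known exactly. Their poses are not given: they have to be found in the camera images.
- sleeve_center (a point): centre (half-way up) of the loose brass spacer sleeve: a plain tube standing upright on a flat grey mat (mat 5 mm thick); outside diameter 36 mm, bore 23 mm, 45 mm high, so its ends lie 22.5 mm above and below this point; 0.12 kg. Axis = its z.
- housing: fixed blue pump bearing housing, origin at the middle of its underside, z up: body 110 mm (x) by 200 mm (y), top 60 mm above the table, on a dark foot 150 x 230 x 12 mm. The upright shaft is 60 mm from its middle towards its -y, the grease nipple's boss 55 mm towards its +y; the nipple leans 25 degrees from vertical towards its +y, away from the shaft.
- shaft_top (a point): centre of the top end of the housing's upright steel shaft: diameter 20 mm (top 5 mm tapered to 13 mm), 50 mm tall. The flat seat for the sleeve lies 50 mm below this point, so a seated sleeve has its centre 27.5 mm below this point. z is vertical.
- nipple_tip (a point): top of the domed head of the brass grease nipple; z points outward along the nipple's axis, 25 degrees from vertical. Head 14 mm in diameter with a round top, 14 mm long, on a 9 mm stem; at rest the tip stands 28 mm out of a round blue boss 34 mm in diameter. The point moves with the nipple.
- nipple (a joint): how far the sprung nipple is pushed into its boss along its axis, in m: 0 at rest, 0.008 at the end stop. It holds still up to about 11 N, then snaps in: its resistance falls steadily to about 4 N at the end stop. It does not latch: let go, it springs back out.
- gun_center (a point): centre (half-way up) of the red grease gun, 112 mm tall, upright in a fixed grey stand 80 x 80 x 40 mm. z: its axis, from coupler to black cap. Along z from here: coupler mouth -56 mm; steel nose 28 mm wide to -26; dark collar 44 mm wide -26 to -18 (rests on the stand; fingers can bear on its top); red barrel 30 mm wide -18 to +49 (grasp here); cap 33 mm wide to +56. 0.25 kg.
- coupler_seat (a point): floor of the coupler's socket, on the gun's axis 42 mm below its centre: a round bore 18 mm wide and 14 mm deep, open at the coupler's mouth; the nipple's tip touches this point when coupled.
- jar: bystander, to be left alone: closed amber glass jar, 60 mm across, 70 mm high; origin at its underside
- carton: bystander, to be left alone: small white cardboard carton 70 x 110 x 50 mm; origin at its underside
- red_bottle: bystander, to be left alone: red tapered bottle, 56 mm across, 170 mm high; origin at its underside
- beaker: bystander, to be left alone: glass beaker, 72 mm across, 90 mm high; origin at its underside
- wrench: bystander, to be left alone: steel wrench 170 mm long, lying flat; origin at its underside
- seal: bystander, to be left alone: flat orange seal ring, 52 mm across, 8 mm thick; origin at its underside
- goggles: bystander, to be left alone: clear safety goggles with blue frame, about 150 x 115 mm, 46 mm high; origin at its underside

How it is judged:
On the way, in this order (a step that is already met when the one before it is completed fails the run):
1. the sleeve sits fully home on the shaft, released (horizontal distance between sleeve_center and shaft_top below 0.004 m and z of sleeve_center in the frame of shaft_top below -0.0245 m and angle between sleeve_center's own z axis and vertical below 0.1 rad and contact force between the fingers and sleeve below 0.1 N), for 0.3 s.
2. the gun's coupler is square on the nipple, pressed past its snap, and kept so (value of joint nipple above 0.005 m and distance between coupler_seat and nipple_tip below 0.004 m and angle between the z axis of gun_center and the z axis of nipple_tip, either way round below 0.14 rad and contact force between gun and nipple above 1.5 N and contact force between the fingers and gun above 1 N), for 2 s.
At the end, for the whole second after the job is handed in: Sleeve on shaft, released, within 3 mm of home, 4 mm of axis, 0.1 rad of upright. Gun in fingers (over 1 N), off its stand; socket floor within 4 mm of nipple tip, square within 0.14 rad, pushing (over 1.5 N) the nipple over 5 mm in, past its snap; held so 2 s before the end (all of step 1 and all of step 2 and contact force between gun and stand below 0.5 N); the arm keeps its last pose, push and grip.
It fails at once if a bystander was moved more than 30 mm (distance of any of jar, carton, red_bottle, beaker, wrench, seal, goggles from where it was at the start of the episode above 0.03 m).
It also fails if it takes over 64 s, if anything falls off the work surface, if the arm or the gripper's body presses on something with over 40 N, if the wrist force passes 120 N, or if a joint passes its speed limit or range.

## Working session

There is one attempt and no reset: what is moved stays moved. The work goes in short steps, Python scripts to look and compute and a tool call to move; the robot and the scene stay as the last step left them, time stands still between calls to the robot, and variables do not carry over. Pictures are saved under pics/ and viewed, at most 10 in all, crops included, and the job is handed in when it is done.

Besides the shell and the picture viewer there is one more tool, called after ">>>" as a command line: name --argument value ..., lists and objects as JSON in quotes. carry_out: Moves the arm, as the interface text tells. Its arguments: {"type":"object","properties":{"increments":{"type":"array","items":{"type":"array"}}},"required":["increments"]}

```bash
ls; mkdir -p pics
python3 - <<'E'
from bench import robot
import cv2
o=robot.get_obs(); print({k:o[k] for k in('time','tool_pos','ee_rot','wrist_force','width')})
for n in('scene','top'):
    cv2.imwrite(f'pics/{n}0.png',robot.snapshot(n)); c=robot.get_calibration(n); print(n,c)
E
```

```text
pics
{'time': 0.0, 'tool_pos': array([ 0.23248097, -0.49788018,  0.21833329]), 'ee_rot': array([-3.13943525e+00, -2.01398486e-04,  4.36791826e-01]), 'wrist_force': array([ 0.07590636,  0.37433212, -0.77399484]), 'width': 0.09375421496724873}
scene {'vfov': 46.2141334013222, 'cx': 318.173637865558, 'cy': 238.97172974504448, 'T': array([[-0.63545155,  0.47717446, -0.60704684,  1.3394581 ],
       [ 0.77190301,  0.41208883, -0.48409559,  0.57115308],
       [ 0.01915917, -0.77620057, -0.63019489,  0.83261245],
       [ 0.        ,  0.        ,  0.        ,  1.        ]])}
top {'vfov': 51.02630910075472, 'cx': 318.4604857627798, 'cy': 237.37183618780014, 'T': array([[-1.85574104e-02, -9.98106421e-01,  5.86446554e-02,
         5.37251723e-01],
       [-9.99777431e-01,  1.91132560e-02,  8.93147679e-03,
        -1.53219882e-04],
       [-1.00354546e-02, -5.84658579e-02, -9.98238966e-01,
         1.33924524e+00],
       [ 0.00000000e+00,  0.00000000e+00,  0.00000000e+00,
         1.00000000e+00]])}
```

View pics/scene0.png

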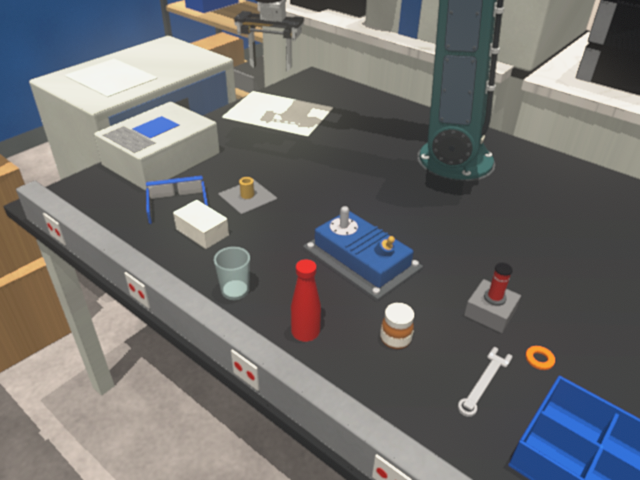

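View pics/top0.png

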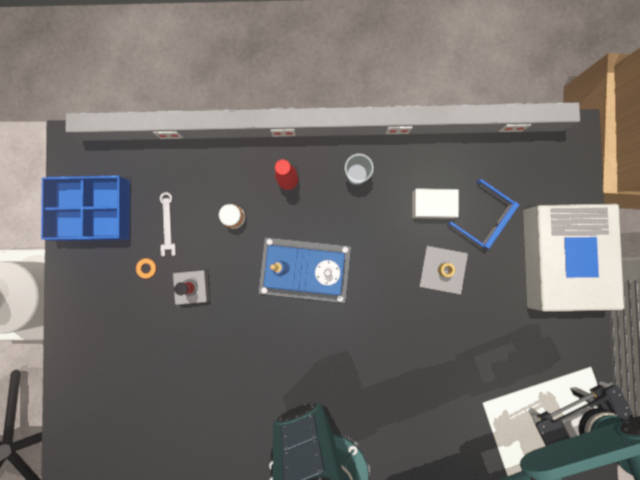

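The scene view shows the sleeve at (247,187), shaft (344,220), nipple (388,243) and gun (500,285). The top view shows the sleeve at (447,270), shaft disc (327,272), nipple (277,267) and gun cap (181,288). Next I'll take enlarged crops.

```bash
cat > h.py <<'E'
import numpy as np,cv2
from bench import robot
def ray(n,u,v):
    c=robot.get_calibration(n);f=240/np.tan(np.radians(c['vfov'])/2)
    return c['T'][:3,3],c['T'][:3,:3]@np.array([(u-c['cx'])/f,(v-c['cy'])/f,1])
def atz(n,u,v,z):
    o,d=ray(n,u,v);return o+d*(z-o[2])/d[2]
def tri(uvt,uvs):
    A=[];b=[]
    for n,p in(('top',uvt),('scene',uvs)):
        o,d=ray(n,*p);d=d/np.linalg.norm(d);P=np.eye(3)-np.outer(d,d);A.append(P);b.append(P@o)
    return np.linalg.lstsq(np.vstack(A),np.hstack(b),rcond=None)[0]
def proj(n,p):
    c=robot.get_calibration(n);f=240/np.tan(np.radians(c['vfov'])/2)
    q=c['T'][:3,:3].T@(np.asarray(p)-c['T'][:3,3]);return q[:2]/q[2]*f+[c['cx'],c['cy']]
def crop(im,u,v,w,h,s):
    return cv2.resize(im[v:v+h,u:u+w],None,fx=s,fy=s,interpolation=cv2.INTER_CUBIC)
E
python3 - <<'E'
from h import *
t=cv2.imread('pics/top0.png');s=cv2.imread('pics/scene0.png')
# tiles 400x300, scale 5 (80x60) / 4 (100x75)
a=np.hstack([crop(t,257,235,100,75,4),crop(s,302,195,100,75,4)])
L=crop(t,422,248,50,37,4);b=np.hstack([crop(t,422,248,50,75,4),crop(t,167,260,50,75,4),crop(s,222,155,50,75,4),crop(s,472,250,50,75,4)])
cv2.imwrite('pics/c1.png',np.vstack([a,b]))
E
```

```text
(no output)
```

View pics/c1.png

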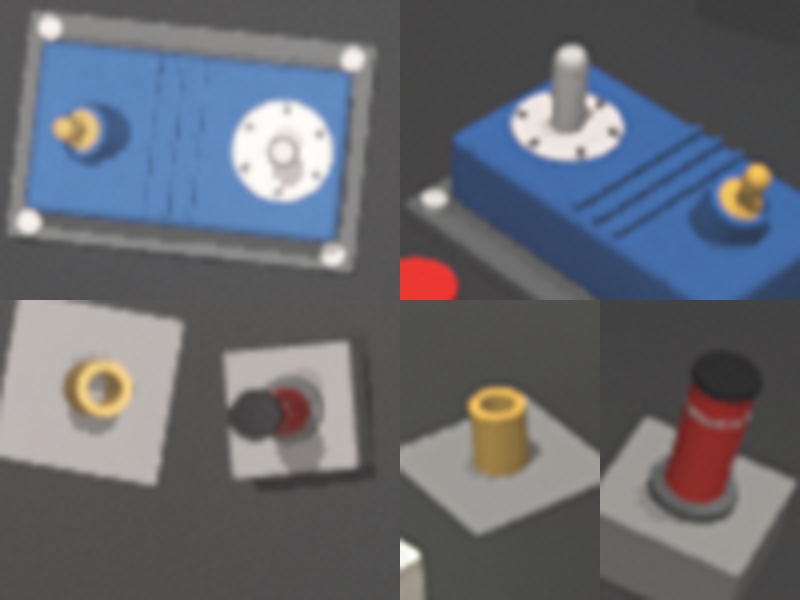

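The crops show the shaft top at about top (327.4,272.6) and scene (344.4,207.1). The nipple head is at top (272.6,266.9) and scene (390.9,238.4). The sleeve rim centre is at top (447.6,269.4) and scene (246.1,180.6), and the gun cap at top (180.4,288.4) and scene (503.4,267.6).

Run:
```python
from h import *
np.set_printoptions(precision=4,suppress=True)
for n,t,s,z in [('shaft',(327.4,272.6),(344.4,207.1),.11),('nip',(272.6,266.9),(390.9,238.4),.08),('sleeve',(447.6,269.4),(246.1,180.6),.05),('cap',(180.4,288.4),(503.4,267.6),.122)]:
    print(n,tri(t,s),atz('top',*t,z),atz('scene',*s,z))
print('disc',atz('top',327.1,272.1,.061))
k=[(50,28),(352,58),(332,256),(28,222)]
B=np.array([atz('top',257+(u+.5)/4-.5,235+(v+.5)/4-.5,.014) for u,v in k]);print(B,B.mean(0))
d=(B[0]+B[3]-B[1]-B[2])[:2];print('y dir deg',np.degrees(np.arctan2(d[1],d[0])), np.linalg.norm(d)/2)
```

```text
shaft [ 0.5229 -0.0091  0.1124] [ 0.523  -0.0094  0.11  ] [ 0.5201 -0.0109  0.11  ]
nip [0.5393 0.1247 0.1053] [0.5394 0.1272 0.08  ] [0.5115 0.1093 0.08  ]
sleeve [ 0.5245 -0.3162  0.0501] [ 0.5248 -0.3166  0.05  ] [ 0.5242 -0.3159  0.05  ]
cap [0.4914 0.3471 0.1221] [0.4916 0.3467 0.122 ] [0.4911 0.3473 0.122 ]
disc [ 0.5237 -0.009   0.061 ]
[[ 0.6064  0.1422  0.014 ]
 [ 0.5828 -0.0567  0.014 ]
 [ 0.4533 -0.0408  0.014 ]
 [ 0.4791  0.1583  0.014 ]] [0.5304 0.0508 0.014 ]
y dir deg 82.92865101863 0.20048456040074922
```

>>> carry_out --increments '[[0,[0,0,0],-8.3],[0,[0,0,0],-8.3],[0,[0,0,0],-8.3],[0,[0,0,0],-8.3],[0,[0,0,0],-8.3],[0,[0,0,0],-8.3],[0,[0,0,0],-8.1],[0,[0,0,0],0]]'

```text
time: 0.9
tool_pos: [0.2326, -0.4981, 0.2189]
ee_rot: [-3.141, -0.001, 1.447]
wrist_force: [-0.5, 0.6, -0.3]
width: 0.0936
finger_force: 0.0
```

>>> carry_out --increments '[[0,[27,33.4,0],0],[0,[27,33.4,0],0],[0,[27,33.4,0],0],[0,[27,33.4,0],0],[0,[27,33.4,0],0],[0,[27,33.4,0],0],[0,[27,33.4,0],0],[0,[27,33.4,0],0]]'

```text
time: 1.7
tool_pos: [0.5257, -0.3157, 0.2191]
ee_rot: [-3.141, -0.0, 1.444]
wrist_force: [-0.1, -0.3, 0.4]
width: 0.0944
finger_force: 0.0
```

>>> carry_out --increments '[[0,[0,0,35],0],[0,[0,0,35],0],[0,[0,0,30],0],[0,[0,0,0],0],[0,[0,0,0],0]]'

```text
time: 2.2
tool_pos: [0.5242, -0.3168, 0.1193]
ee_rot: [-3.14, -0.001, 1.446]
wrist_force: [-0.3, -0.7, 1.1]
width: 0.0938
finger_force: 0.0
```

>>> carry_out --increments '[[0,[0,0,30],0],[0,[0,0,30],0],[0,[0,0,28],0],[0,[0,0,0],0],[255,[0,0,0],0],[255,[0,0,0],0],[255,[0,0,0],0],[255,[0,0,0],0]]'

```text
time: 3.0
tool_pos: [0.5254, -0.3176, 0.0334]
ee_rot: [3.139, 0.002, 1.447]
wrist_force: [0.1, 1.0, 0.7]
width: 0.0652
finger_force: 0.0
```

>>> carry_out --increments '[[255,[0,0,0],0],[255,[0,0,0],0],[255,[0,0,0],0],[255,[0,0,0],0]]'

```text
time: 3.4
tool_pos: [0.5244, -0.3169, 0.0314]
ee_rot: [-3.141, -0.0, 1.447]
wrist_force: [-0.1, -0.1, 1.0]
width: 0.0358
finger_force: 30.0
```

>>> carry_out --increments '[[255,[0,0,-20],0],[255,[0,0,-35],0],[255,[0,0,-35],0],[255,[0,0,-30],0],[255,[0,0,0],0]]'

```text
time: 3.9
tool_pos: [0.5268, -0.3186, 0.1573]
ee_rot: [3.132, 0.005, 1.447]
wrist_force: [0.9, -0.0, -0.2]
width: 0.0361
finger_force: 30.0
```

>>> carry_out --increments '[[255,[38,-5,0],0],[255,[38,-5,0],0],[255,[38,-5,0],0],[255,[38,-5,0],0],[255,[38,-5,0],0],[255,[38,-5,0],0],[255,[38,-5,0],0],[255,[38,-5,0],0]]'

```text
time: 4.7
tool_pos: [0.5209, -0.0087, 0.1492]
ee_rot: [-3.138, 0.0, 1.447]
wrist_force: [0.4, -0.1, -1.3]
width: 0.0358
finger_force: 30.0
```

>>> carry_out --increments '[[255,[0,0,0],0],[255,[0,0,0],0]]'

```text
time: 4.9
tool_pos: [0.5213, -0.0097, 0.1497]
ee_rot: [-3.139, 0.001, 1.449]
wrist_force: [0.2, 0.1, -1.8]
width: 0.0359
finger_force: 30.0
```

Run:
```python
from h import *
print(robot.get_obs()['tool_pos'])
t=robot.snapshot('top');s=robot.snapshot('scene')
cv2.imwrite('pics/c2.png',np.hstack([crop(t,277,225,80,120,5),crop(s,304,150,80,120,5)]))
```

```text
[ 0.52130494 -0.00969606  0.14967981]
```

View pics/c2.png

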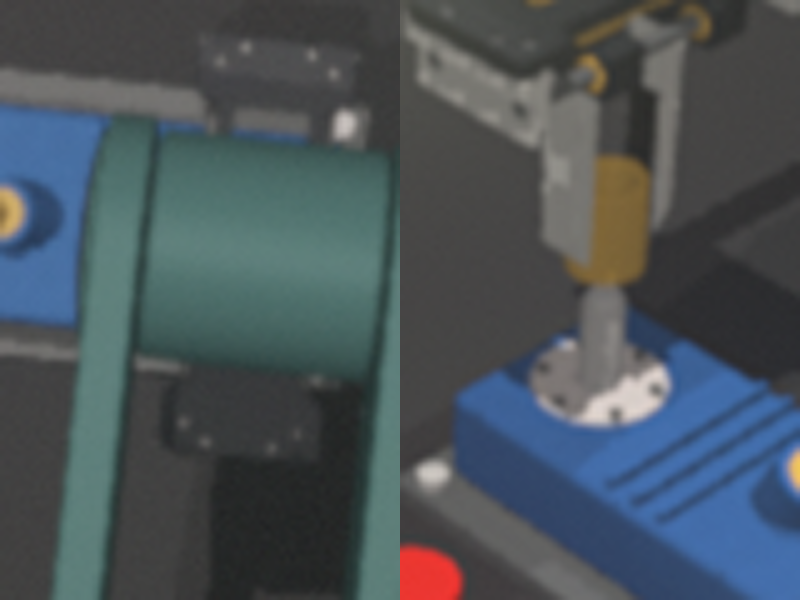

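The sleeve hangs upright just above the shaft. In the scene crop its bottom centre is at x≈606 and the shaft centre at x≈603, which is about 1 mm apart. I'll correct and lower it.

>>> carry_out --increments '[[255,[0.5,1.6,0],0],[255,[0,0,7],0],[255,[0,0,7],0],[255,[0,0,7],0],[255,[0,0,5],0],[255,[0,0,0],0],[255,[0,0,0],0]]'

```text
time: 5.7
tool_pos: [0.5237, -0.01, 0.1253]
ee_rot: [-3.141, 0.0, 1.447]
wrist_force: [-0.7, 0.1, -0.5]
width: 0.036
finger_force: 30.0
```

>>> carry_out --increments '[[255,[0,0,8],0],[255,[0,0,8],0],[255,[0,0,8],0],[255,[0,0,6],0],[255,[0,0,4],0],[255,[0,0,3],0],[255,[0,0,0],0],[255,[0,0,0],0]]'

```text
time: 6.5
tool_pos: [0.5238, -0.01, 0.0885]
ee_rot: [3.142, 0.0, 1.447]
wrist_force: [-1.4, 0.3, -1.8]
width: 0.0364
finger_force: 30.0
```

>>> carry_out --increments '[[255,[0,0,1.5],0],[255,[0,0,1],0],[255,[0,0,0],0]]'

```text
time: 6.8
tool_pos: [0.524, -0.0099, 0.0864]
ee_rot: [3.141, -0.0, 1.447]
wrist_force: [-0.7, 1.2, 0.1]
width: 0.0363
finger_force: 30.0
```

>>> carry_out --increments '[[255,[0,0,1],0],[255,[0,0,0],0],[0,[0,0,0],0],[0,[0,0,0],0],[0,[0,0,0],0],[0,[0,0,0],0],[0,[0,0,-30],0],[0,[0,0,-35],0]]'

```text
time: 7.6
tool_pos: [0.5224, -0.0099, 0.1484]
ee_rot: [-3.136, 0.0, 1.447]
wrist_force: [0.0, 0.5, 0.9]
width: 0.0806
finger_force: 0.0
```

>>> carry_out --increments '[[0,[0,0,-35],0],[0,[0,0,-35],0],[0,[0,0,0],0]]'

```text
time: 7.9
tool_pos: [0.5266, -0.0104, 0.2262]
ee_rot: [3.13, 0.0, 1.447]
wrist_force: [-0.3, 0.3, 0.4]
width: 0.0941
finger_force: 0.0
```

>>> carry_out --increments '[[0,[43.5,-9.5,0],0],[0,[43.5,-9.5,0],0],[0,[43.5,-9.5,0],0],[0,[43.5,-9.5,0],0],[0,[43.5,-9.5,0],0],[0,[43.5,-9.5,0],0],[0,[43.5,-9.5,0],0],[0,[43.5,-9.5,0],0]]'

```text
time: 8.7
tool_pos: [0.4905, 0.3463, 0.2183]
ee_rot: [-3.14, 0.001, 1.447]
wrist_force: [0.3, -0.5, -0.1]
width: 0.0937
finger_force: 0.0
```

Run:
```python
from h import *
o=robot.get_obs();print(o['tool_pos'],o['ee_rot'],o['wrist_force'])
t=robot.snapshot('top');s=robot.snapshot('scene')
cv2.imwrite('pics/c3.png',np.hstack([crop(t,257,235,80,120,5),crop(s,325,190,80,120,5)]))
cv2.imwrite('pics/s3.png',s)
```

```text
[0.49053059 0.3462759  0.21833631] [-3.14039736e+00  1.30305718e-03  1.44738164e+00] [ 0.30480757 -0.48582841 -0.11571817]
```

View pics/c3.png

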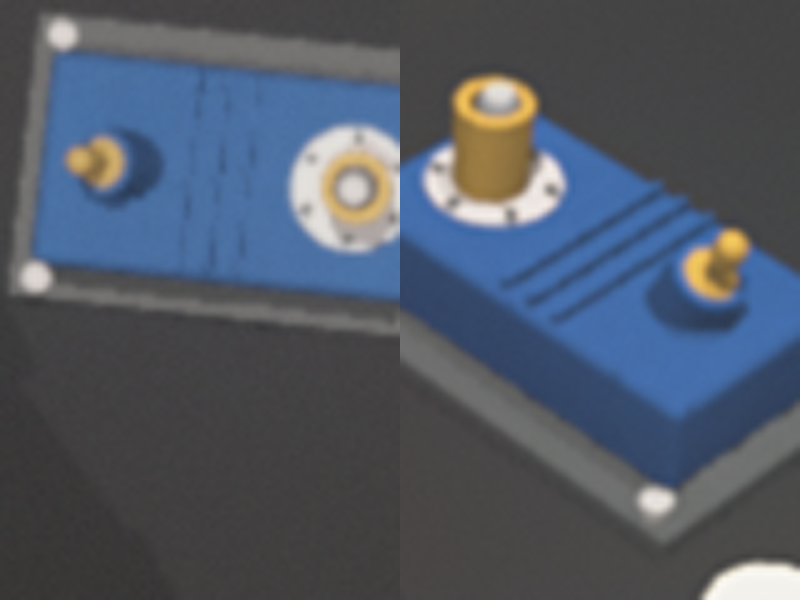

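The sleeve is seated on the shaft, flush with its white disc and concentric with it. The nipple head is unchanged, at top (272.6,266.8) and scene (391.2,238.2). Next I grasp the gun.

>>> carry_out --increments '[[0,[0.9,0.8,30],0],[0,[0,0,30],0],[0,[0,0,30],0],[0,[0,0,30],0],[0,[0,0,20],0],[0,[0,0,10],0],[0,[0,0,0],0],[0,[0,0,0],0]]'

```text
time: 9.6
tool_pos: [0.4927, 0.3453, 0.0707]
ee_rot: [3.141, -0.0, 1.447]
wrist_force: [-0.1, -0.4, 0.0]
width: 0.0943
finger_force: 0.0
```

>>> carry_out --increments '[[255,[0,0,0],0],[255,[0,0,0],0],[255,[0,0,0],0],[255,[0,0,0],0],[255,[0,0,0],0],[255,[0,0,0],0],[255,[0,0,0],0],[255,[0,0,0],0]]'

```text
time: 10.4
tool_pos: [0.492, 0.3455, 0.0699]
ee_rot: [-3.141, 0.0, 1.447]
wrist_force: [-1.1, 0.6, 2.1]
width: 0.0334
finger_force: 0.5
```

>>> carry_out --increments '[[255,[0,0,0],0],[255,[0,0,0],0],[255,[0,0,0],0],[255,[0,0,-7],0],[255,[0,0,-7],0],[255,[0,0,-6],0],[255,[0,0,0],0],[255,[0,0,0],0]]'

```text
time: 11.2
tool_pos: [0.4923, 0.3455, 0.0903]
ee_rot: [3.141, -0.0, 1.447]
wrist_force: [0.1, 1.2, -3.1]
width: 0.0316
finger_force: 30.0
```

>>> carry_out --increments '[[255,[2,0,0],0],[255,[2,0,0],0],[255,[2,0,0],0],[255,[2,0,0],0],[255,[2,0,0],0],[255,[0,0,0],0]]'

```text
time: 11.8
tool_pos: [0.4933, 0.3555, 0.0899]
ee_rot: [-3.141, 0.001, 1.448]
wrist_force: [-0.3, -1.6, -1.8]
width: 0.032
finger_force: 30.0
```

>>> carry_out --increments '[[255,[3,0,0],0],[255,[3,0,0],0],[255,[3,0,0],0],[255,[3,0,0],0],[255,[2,0,0],0],[255,[1,0,0],0],[255,[0,0,0],0]]'

```text
time: 12.5
tool_pos: [0.4953, 0.3704, 0.0898]
ee_rot: [3.142, 0.0, 1.448]
wrist_force: [-0.3, -1.2, -2.4]
width: 0.0317
finger_force: 30.0
```

Run:
```python
from h import *
o=robot.get_obs();print(o['tool_pos'],o['wrist_force'],o['wrist_torque'])
t=robot.snapshot('top');s=robot.snapshot('scene')
cv2.imwrite('pics/c4.png',np.hstack([crop(t,127,225,100,150,4),crop(s,452,190,100,150,4)]))
```

```text
[0.495259   0.37036286 0.08978705] [-0.34318319 -1.18947548 -2.40179795] [-0.33869483 -0.03100218 -0.02315419]
```

View pics/c4.png

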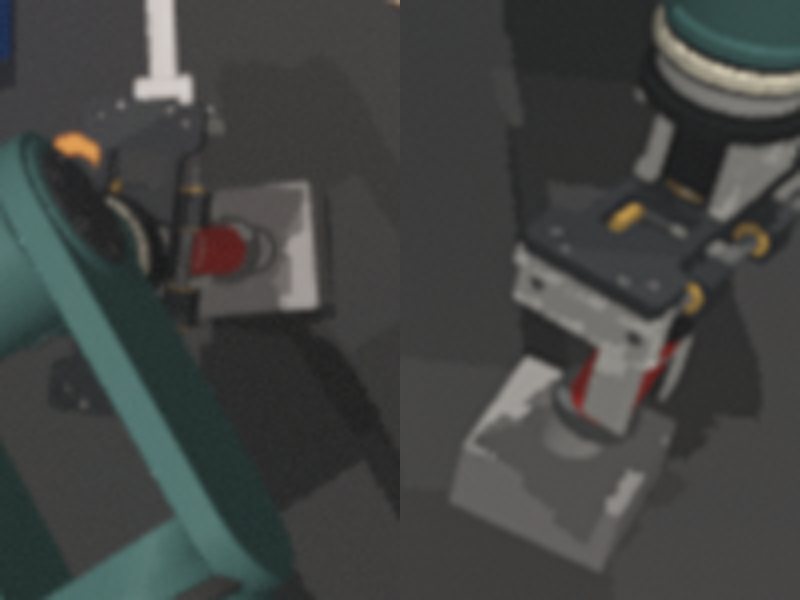

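The gun pivots in the grip as intended; in the crop its red barrel leans towards +y by about 25°. I'll lift it clear, carry it towards the nipple and check it there.

>>> carry_out --increments '[[255,[0,0,-10],0],[255,[0,0,-20],0],[255,[0,0,-30],0],[255,[0,0,-25],0],[255,[0,0,-12],0],[255,[0,0,0],0]]'

```text
time: 13.2
tool_pos: [0.4964, 0.3714, 0.1903]
ee_rot: [3.137, -0.004, 1.448]
wrist_force: [-0.1, -0.2, -3.4]
width: 0.032
finger_force: 30.0
```

>>> carry_out --increments '[[255,[-20,7.4,0],0],[255,[-30,11.1,0],0],[255,[-35,13,0],0],[255,[-35,13,0],0],[255,[-35,13,0],0],[255,[-30,11.1,0],0],[255,[-14,5.3,0],0],[255,[0,0,0],0]]'

```text
time: 14.0
tool_pos: [0.5439, 0.1623, 0.1856]
ee_rot: [-3.14, 0.0, 1.444]
wrist_force: [-0.2, -0.1, -3.0]
width: 0.032
finger_force: 30.0
```

Run:
```python
from h import *
o=robot.get_obs();print(o['tool_pos'],o['ee_rot'],o['wrist_force'],o['wrist_torque'])
s=robot.snapshot('scene')
cv2.imwrite('pics/s5.png',s)
cv2.imwrite('pics/c5.png',crop(s,350,150,100,120,5))
```

```text
[0.54394681 0.16227355 0.18562105] [-3.13954802e+00  4.91462221e-04  1.44440912e+00] [-0.24415564 -0.11556687 -2.99447579] [ 0.00604224 -0.03743361  0.00705909]
```

View pics/c5.png

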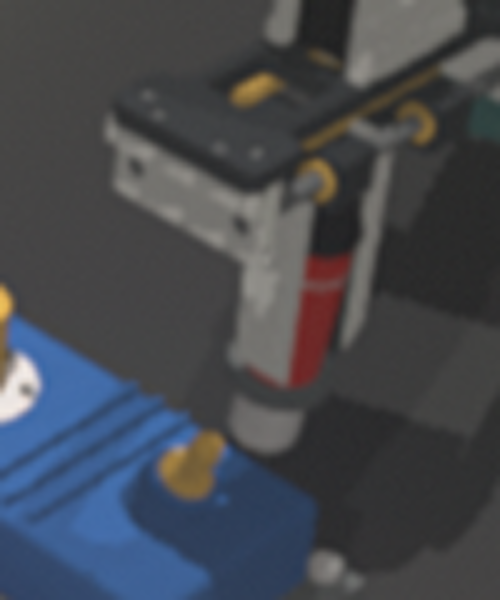

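The scene crop shows the tilted gun above the nipple. The mouth centre is near crop (265,432), the collar centre near (274,385), the barrel's right edge runs (318,385)→(350,265), and the nipple tip is near (213,437). I'll compare this with projections at several tilts.

Run:
```python
from h import *
np.set_printoptions(precision=1,suppress=True)
P=robot.get_obs()['tool_pos']+[0,0,.005]
yd=np.array([.1233,.9924,0])
C=lambda p:(proj('scene',p)-[350,150]+.5)*5-.5
for a in(16,19,22,25,28):
    ax=np.sin(np.radians(a))*yd+np.cos(np.radians(a))*np.array([0,0,1])
    m,c,k,top=[C(P+ax*l) for l in(-.065,-.031,.04,-.027)]
    d=k-top
    print(a,m,c,'axis deg',np.degrees(np.arctan2(d[0],-d[1])))
ax=.4226*yd+np.array([0,0,.9063])
for z in(.108,.112):
    t=np.array([.5397,.1276,z]);print('tip',C(t),'headmid',C(t-ax*.007),'boss',C(t-ax*.028))
T=tri((272.6,266.8),(391.2,238.2));print(T*1000)
```

```text
16 [253.2 423.6] [280.7 369.9] axis deg 27.074743889912728
19 [247.3 417.9] [277.8 367.1] axis deg 30.95909487426041
22 [241.6 412. ] [275.  364.2] axis deg 34.972493803429685
25 [236.  405.8] [272.3 361.2] axis deg 39.10328859354012
28 [230.7 399.4] [269.7 358.1] axis deg 43.33561000445966
tip [212.3 442.1] headmid [205.2 450.7] boss [184.6 475.9]
tip [213.2 434.5] headmid [206.2 443.2] boss [185.5 468.6]
[539.4 125.  105.9]
```

Run:
```python
from h import *
np.set_printoptions(precision=1,suppress=True)
P=np.array([.54395,.16227,.19062]);yd=np.array([.1233,.9924,0])
C=lambda p:(proj('scene',p)-[350,150]+.5)*5-.5
for sl in(0,.004,.008):
  for a in(0,4,8,12):
    ax=np.sin(np.radians(a))*yd+np.cos(np.radians(a))*np.array([0,0,1])
    m,c,k,top=[C(P+ax*(l-sl)) for l in(-.065,-.031,.04,-.027)]
    d=k-top
    print(sl,a,m,c,'axis deg',np.degrees(np.arctan2(d[0],-d[1])))
```

```text
0 0 [283.2 448.5] [293.4 381.4] axis deg 8.635215179565442
0 4 [274.5 443. ] [289.1 378.8] axis deg 12.857654369741793
0 8 [265.9 436.8] [284.9 375.8] axis deg 17.319908908333122
0 12 [257.6 430.1] [280.9 372.6] axis deg 22.031380509874936
0.004 0 [282.  456.3] [292.1 389.4] axis deg 8.635215179565526
0.004 4 [272.8 450.3] [287.4 386.4] axis deg 12.857654369741866
0.004 8 [263.7 443.8] [282.7 383.1] axis deg 17.319908908333208
0.004 12 [254.9 436.7] [278.1 379.5] axis deg 22.031380509874868
0.008 0 [280.8 464. ] [290.9 397.4] axis deg 8.635215179565447
0.008 4 [271.1 457.7] [285.6 394.1] axis deg 12.857654369741768
0.008 8 [261.6 450.8] [280.4 390.4] axis deg 17.319908908333108
0.008 12 [252.3 443.3] [275.3 386.4] axis deg 22.03138050987491
```

The gun's tilt is only about 9°, so the nipple itself can serve as the pivot. I'll put the mouth over the dome, then swing the grip towards +y about it.

>>> carry_out --increments '[[255,[-8,0,0],0],[255,[-8,0,0],0],[255,[-5.4,0,4],0],[255,[0,0,4],0],[255,[0,0,0],0],[255,[0,0,0],0]]'

```text
time: 14.65
tool_pos: [0.5412, 0.1428, 0.1786]
ee_rot: [-3.141, -0.0, 1.448]
wrist_force: [-0.3, 0.4, -3.0]
width: 0.0318
finger_force: 30.0
```

Run:
```python
from h import *
o=robot.get_obs();print(o['tool_pos'],o['ee_rot'],o['wrist_force'],o['wrist_torque'])
s=robot.snapshot('scene');t=robot.snapshot('top')
cv2.imwrite('pics/c6.png',np.hstack([crop(s,350,180,80,80,7),crop(t,245,230,30,80,7)]))
```

```text
[0.54122033 0.14276553 0.17862003] [-3.14101939e+00 -1.84112977e-05  1.44771052e+00] [-0.29820638  0.42859658 -3.0432166 ] [-0.01739462 -0.01356323  0.01362114]
```

View pics/c6.png

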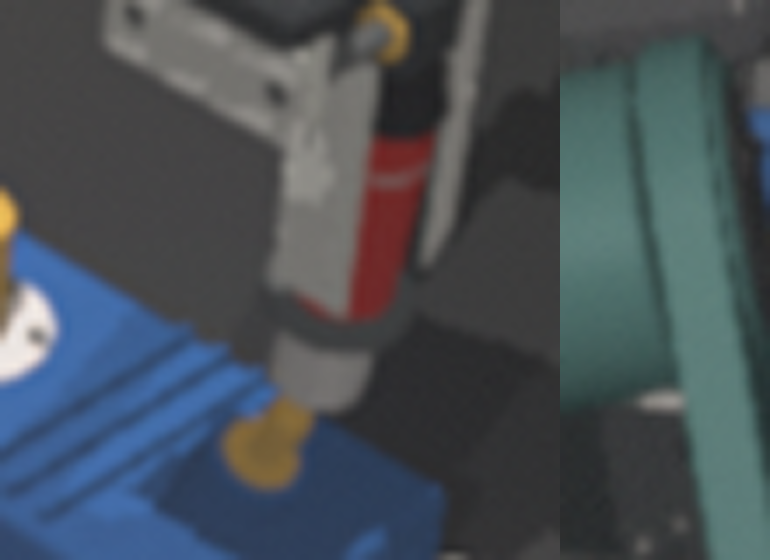

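The mouth is at about crop (322,388). The nipple tip should be at about (302,407), and 8 mm out along its axis at (313,393), so the mouth is about 2 mm too far towards +y. I'll nudge it back and advance along the nipple axis.

>>> carry_out --increments '[[255,[-2.5,0.5,0],0],[255,[-1.7,0,3.6],0],[255,[-0.8,0,1.8],0],[255,[-0.8,0,1.8],0],[255,[0,0,0],0]]'

```text
time: 15.25
tool_pos: [0.5409, 0.1364, 0.1712]
ee_rot: [-3.141, 0.0, 1.447]
wrist_force: [-1.3, 0.8, -2.7]
width: 0.0321
finger_force: 30.0
```

>>> carry_out --increments '[[255,[-0.8,0,1.8],0],[255,[-0.4,0,0.9],0],[255,[0,0,0],0]]'

```text
time: 15.55
tool_pos: [0.541, 0.1354, 0.1689]
ee_rot: [-3.141, 0.0, 1.447]
wrist_force: [0.1, -0.9, -2.9]
width: 0.0323
finger_force: 30.0
```

>>> carry_out --increments '[[255,[-0.8,0,1.8],0],[255,[-0.8,0,1.8],0],[255,[-0.4,0,1.8],0],[255,[0,0,0],0],[255,[0,0,0],0]]'

```text
time: 16.05
tool_pos: [0.5408, 0.1335, 0.1635]
ee_rot: [-3.141, 0.0, 1.447]
wrist_force: [0.1, 0.4, -2.4]
width: 0.0316
finger_force: 30.0
```

Run:
```python
from h import *
o=robot.get_obs();print(o['tool_pos'],o['wrist_force'],o['wrist_torque'])
s=robot.snapshot('scene')
cv2.imwrite('pics/c7.png',crop(s,350,180,80,80,7))
```

```text
[0.54081789 0.13348132 0.1635437 ] [ 0.09557037  0.4457966  -2.44445278] [-5.11469294e-05 -7.36919079e-02  4.70957927e-02]
```

View pics/c7.png

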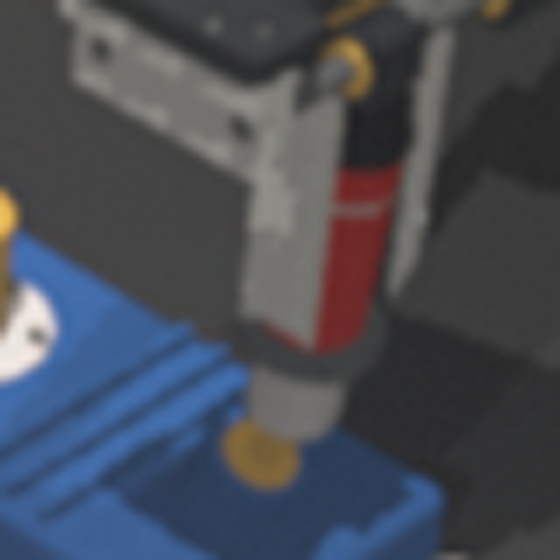

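The mouth centre, at crop (297,418), is now around the nipple's head with the tip inside. I'll swing the grip towards +y while lowering.

>>> carry_out --increments '[[255,[2,0,1],0],[255,[2,0,1],0],[255,[2,0,1],0],[255,[2,0,1],0],[255,[0,0,0],0]]'

```text
time: 16.6
tool_pos: [0.542, 0.1416, 0.1596]
ee_rot: [3.141, 0.0, 1.448]
wrist_force: [0.7, -0.6, -1.6]
width: 0.0316
finger_force: 30.0
```

>>> carry_out --increments '[[255,[2,0,1],0],[255,[2,0,1],0],[255,[2,0,1],0],[255,[0,0,0],0],[255,[0,0,0],0]]'

```text
time: 17.1
tool_pos: [0.5428, 0.1473, 0.1568]
ee_rot: [3.141, 0.0, 1.447]
wrist_force: [0.5, -0.8, -0.8]
width: 0.032
finger_force: 30.0
```

Run:
```python
from h import *
o=robot.get_obs();print(o['tool_pos'],o['wrist_force'],o['wrist_torque'])
s=robot.snapshot('scene')
cv2.imwrite('pics/c8.png',crop(s,350,180,80,80,7))
```

```text
[0.54276007 0.14730271 0.15681914] [ 0.49524639 -0.78630777 -0.76116719] [-0.31300197 -0.27098311  0.03122419]
```

View pics/c8.png

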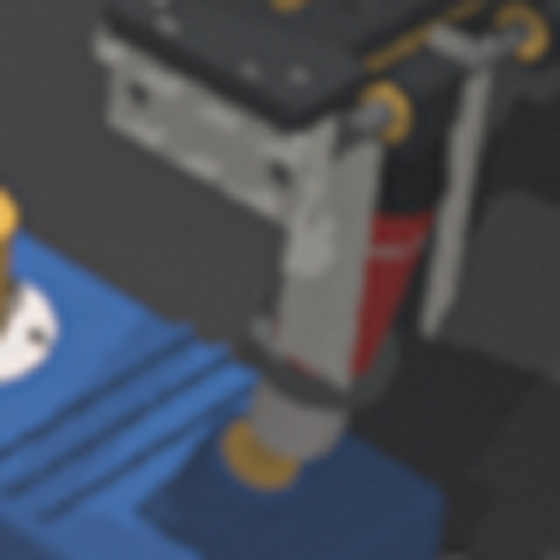

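The crop shows the gun tilted, with its mouth at about (293,430) capturing the nipple's head. From here I press along the nipple axis and go by the forces.

>>> carry_out --increments '[[255,[2,0,0.5],0],[255,[0,0,1],0],[255,[-0.4,0,0.9],0],[255,[-0.4,0,0.9],0],[255,[0,0,0],0]]'

```text
time: 17.65
tool_pos: [0.5427, 0.1484, 0.1531]
ee_rot: [-3.142, 0.0, 1.447]
wrist_force: [1.1, -2.2, -1.9]
width: 0.032
finger_force: 30.0
```

>>> carry_out --increments '[[255,[-0.4,0,0.9],0],[255,[-0.4,0,0.9],0],[255,[0,0,0],0]]'

```text
time: 17.95
tool_pos: [0.5427, 0.1479, 0.1519]
ee_rot: [3.141, -0.0, 1.447]
wrist_force: [0.3, -0.4, 0.6]
width: 0.032
finger_force: 30.0
```

>>> carry_out --increments '[[255,[-0.4,0,0.9],0],[255,[-0.4,0,0.9],0],[255,[0,0,0],0]]'

```text
time: 18.25
tool_pos: [0.5431, 0.1477, 0.1517]
ee_rot: [3.139, -0.002, 1.448]
wrist_force: [-0.7, 1.9, 6.6]
width: 0.0317
finger_force: 30.0
```

>>> carry_out --increments '[[255,[-0.4,0,0.9],0],[255,[-0.4,0,0.9],0],[255,[0,0,0],0]]'

```text
time: 18.55
tool_pos: [0.5431, 0.1472, 0.1505]
ee_rot: [3.139, -0.003, 1.448]
wrist_force: [-0.9, 1.2, 6.8]
width: 0.0319
finger_force: 30.0
```

>>> carry_out --increments '[[255,[-0.4,0,0.9],0],[255,[-0.4,0,0.9],0],[255,[0,0,0],0]]'

```text
time: 18.85
tool_pos: [0.5428, 0.146, 0.148]
ee_rot: [3.139, -0.002, 1.448]
wrist_force: [-0.1, 0.1, 6.0]
width: 0.0317
finger_force: 30.0
```

Contact came at z≈0.1517 and the resistance is now falling, so the nipple is snapping in. I'll keep pressing.

>>> carry_out --increments '[[255,[-0.4,0,0.9],0],[255,[-0.4,0,0.9],0],[255,[0,0,0],0]]'

```text
time: 19.15
tool_pos: [0.5424, 0.1445, 0.1445]
ee_rot: [3.141, 0.0, 1.447]
wrist_force: [0.9, 0.4, 4.1]
width: 0.0321
finger_force: 30.0
```

>>> carry_out --increments '[[255,[-0.4,0,0.9],0],[255,[-0.4,0,0.9],0],[255,[0,0,0],0]]'

```text
time: 19.45
tool_pos: [0.5428, 0.1446, 0.1443]
ee_rot: [3.139, -0.002, 1.448]
wrist_force: [-0.2, 1.3, 8.6]
width: 0.0321
finger_force: 30.0
```

>>> carry_out --increments '[[255,[-0.4,0,0.9],0],[255,[0,0,0],0]]'

```text
time: 19.65
tool_pos: [0.5429, 0.1445, 0.1442]
ee_rot: [3.138, -0.003, 1.448]
wrist_force: [-1.0, 2.7, 10.9]
width: 0.0319
finger_force: 30.0
```

The end stop is reached at 8 mm of travel with about 13 N of push. I'll hold for over three seconds, then check the tilt numerically.

>>> carry_out --increments '[[255,[0,0,0],0],[255,[0,0,0],0],[255,[0,0,0],0],[255,[0,0,0],0],[255,[0,0,0],0],[255,[0,0,0],0],[255,[0,0,0],0],[255,[0,0,0],0]]'

```text
time: 20.45
tool_pos: [0.5429, 0.1445, 0.1442]
ee_rot: [3.138, -0.003, 1.448]
wrist_force: [-1.1, 2.0, 10.5]
width: 0.032
finger_force: 30.0
```

Run:
```python
from h import *
np.set_printoptions(precision=1,suppress=True)
o=robot.get_obs();print(o['tool_pos'],o['wrist_force'])
s=robot.snapshot('scene')
hsv=cv2.cvtColor(s,cv2.COLOR_BGR2HSV)
m=((hsv[...,0]<10)|(hsv[...,0]>170))&(hsv[...,1]>120)&(hsv[...,2]>50)
m[:,:380]=0;m[:,430:]=0;m[:190]=0;m[260:]=0
E=[(np.nonzero(m[v])[0].min(),np.nonzero(m[v])[0].max(),v) for v in range(480) if m[v].sum()>2]
print(E)
P=o['tool_pos']+[0,0,.005];yd=np.array([.1233,.9924,0])
c=robot.get_calibration('scene')['T'][:3,3]
for a in(15,20,25,30):
    ax=np.sin(np.radians(a))*yd+np.cos(np.radians(a))*np.array([0,0,1])
    n=np.cross(c-P,ax);n/=np.linalg.norm(n)
    r=[proj('scene',P+ax*l+sg*n*.015) for sg in(-1,1) for l in(-.02,0,.02,.04)]
    print(a,np.array(r).reshape(2,-1))
```

```text
[0.5 0.1 0.1] [-1.1  2.  10.5]
[(np.int64(402), np.int64(408), 215), (np.int64(402), np.int64(408), 216), (np.int64(401), np.int64(408), 217), (np.int64(401), np.int64(407), 218), (np.int64(402), np.int64(406), 219), (np.int64(401), np.int64(406), 222), (np.int64(401), np.int64(405), 223), (np.int64(401), np.int64(405), 224), (np.int64(400), np.int64(404), 225), (np.int64(400), np.int64(404), 226), (np.int64(400), np.int64(403), 227), (np.int64(400), np.int64(403), 228), (np.int64(400), np.int64(403), 229), (np.int64(400), np.int64(402), 230), (np.int64(399), np.int64(401), 232)]
15 [[404.1 235.8 407.2 229.4 410.5 222.9 413.8 216.2]
 [390.5 229.5 393.5 223.  396.5 216.4 399.6 209.7]]
20 [[403.1 235.9 406.8 230.2 410.7 224.2 414.6 218.1]
 [390.4 228.1 393.9 222.3 397.5 216.2 401.3 210.1]]
25 [[402.  236.1 406.3 230.9 410.7 225.7 415.3 220.2]
 [390.3 226.8 394.4 221.5 398.7 216.1 403.1 210.6]]
30 [[400.8 236.1 405.6 231.6 410.6 227.1 415.7 222.3]
 [390.4 225.4 395.1 220.8 399.9 216.1 404.9 211.2]]
```

```bash
cat > fit.py <<'E'
from h import *
np.set_printoptions(precision=1,suppress=True)
s=robot.snapshot('scene');cv2.imwrite('pics/f.png',s)
yd=np.array([.1233,.9924,0])
tip=np.array([.5393,.1242,.1027]);c=robot.get_calibration('scene')['T'][:3,3]
for a in(5,10,15,20,25,30):
    ax=np.sin(np.radians(a))*yd+np.cos(np.radians(a))*np.array([0,0,1])
    n=np.cross(c-tip,ax);n/=np.linalg.norm(n)
    q=np.array([proj('scene',tip+ax*l-n*.015) for l in(.024,.091)])
    print(a,'right edge u at v=217,224,231:',np.interp([217,224,231],q[::-1,1],q[::-1,0]),'barrel top right',q[1],'collar R',proj('scene',tip+ax*.02-n*.022),'L',proj('scene',tip+ax*.02+n*.022),'mouth L/R',proj('scene',tip-ax*.014+n*.014),proj('scene',tip-ax*.014-n*.014))
for v in(214,217,220,224,228,231,234,237,240): print(v,[tuple(int(x) for x in s[v,u]) for u in range(397,420,1)])
E
python3 fit.py
```

```text
5 right edge u at v=217,224,231: [403.4 401.7 400. ] barrel top right [405.8 206.8] collar R [402.8 234.4] L [381.6 229.7] mouth L/R [382.8 242.7] [396.  245.6]
10 right edge u at v=217,224,231: [406.1 403.7 401.2] barrel top right [408.7 209.8] collar R [403.1 236. ] L [382.5 229.1] mouth L/R [382.6 241.7] [395.4 246. ]
15 right edge u at v=217,224,231: [409.4 406.  402.6] barrel top right [411.3 213. ] collar R [403.3 237.6] L [383.5 228.6] mouth L/R [382.4 240.6] [394.7 246.3]
20 right edge u at v=217,224,231: [413.5 409.  404.5] barrel top right [413.8 216.6] collar R [403.3 239.3] L [384.7 228. ] mouth L/R [382.4 239.5] [393.9 246.6]
25 right edge u at v=217,224,231: [416.  412.9 407. ] barrel top right [416.  220.3] collar R [403.1 241.1] L [386.1 227.5] mouth L/R [382.5 238.4] [393.  246.9]
30 right edge u at v=217,224,231: [417.9 417.9 410.4] barrel top right [417.9 224.2] collar R [402.6 242.8] L [387.6 227.1] mouth L/R [382.8 237.3] [392.  247.1]
214 [(111, 115, 116), (113, 117, 118), (113, 116, 117), (103, 106, 107), (76, 77, 82), (47, 45, 54), (38, 35, 42), (40, 38, 40), 
[... 2233 characters left out ...]
, (44, 43, 43), (45, 43, 43), (46, 44, 43)]
237 [(101, 103, 111), (74, 74, 93), (60, 59, 74), (63, 63, 65), (63, 63, 60), (63, 61, 60), (56, 54, 53), (50, 48, 47), (47, 46, 45), (47, 45, 45), (46, 44, 44), (47, 45, 45), (47, 45, 46), (46, 44, 44), (47, 45, 44), (46, 44, 44), (47, 44, 45), (45, 43, 43), (45, 44, 43), (45, 44, 44), (45, 44, 44), (46, 44, 44), (45, 44, 44)]
240 [(70, 70, 70), (65, 65, 64), (62, 62, 61), (59, 58, 57), (56, 55, 54), (51, 50, 49), (48, 45, 45), (48, 45, 45), (49, 47, 47), (47, 45, 44), (47, 45, 45), (46, 44, 44), (46, 44, 43), (46, 45, 44), (46, 44, 44), (46, 45, 45), (47, 45, 45), (47, 45, 45), (46, 44, 44), (46, 45, 44), (46, 45, 45), (46, 43, 44), (46, 43, 44)]
```

The barrel edge slope (0.45) implies a tilt of only about 14°, so the gun isn't square yet. I'll swing the grip further towards +y about the nipple and remeasure.

```bash
cat > tilt.py <<'E'
from h import *
from scipy.optimize import least_squares
o=robot.get_obs();print(o['tool_pos'].round(4),o['wrist_force'].round(1),o['time'])
s=robot.snapshot('scene').astype(float)
r=s[...,2]-(s[...,0]+s[...,1])/2   # redness
pts=[]
for v in range(200,250):
    row=r[v,380:430]
    if row.max()<40: continue
    k=np.nonzero(row>30)[0].max()
    pts.append((380+k+(row[k]-30)/(row[k]-row[k+1]),v))
pts=np.array(pts);g=pts[3:]
pf=np.polyfit(g[:,1],g[:,0],1);print('rows',pts[0,1],pts[-1,1],'slope',-pf[0].round(3),'res',np.std(np.polyval(pf,g[:,1])-g[:,0]).round(2))
yd=np.array([.1233,.9924,0]);c=robot.get_calibration('scene')['T'][:3,3];vm=g[:,1].mean();um=np.polyval(pf,vm)
def edge(a,e):
    ax=np.sin(a)*yd+np.cos(a)*np.array([0,0,1]);P=o['tool_pos']+[0,0,.005]+e*yd
    n=np.cross(c-P,ax);n/=np.linalg.norm(n)
    A,B=[proj('scene',P+ax*l-n*.015) for l in(-.02,.03)]
    k=(A[0]-B[0])/(A[1]-B[1]);return k,A[0]+k*(vm-A[1])
f=lambda x:[(edge(*x)[0]-pf[0])*20,edge(*x)[1]-um]
q=least_squares(f,[.3,0],x_scale=[.1,.005]).x
print('tilt deg',np.degrees(q[0]).round(1),'offset of gun axis at grasp along yd mm',(q[1]*1000).round(1))
E
python3 tilt.py
```

```text
[0.543  0.1445 0.1442] [-1.8  2.1 10. ] 20.55
rows 200.0 235.0 slope 0.276 res 1.52
tilt deg 6.5 offset of gun axis at grasp along yd mm -8.8
```

>>> carry_out --increments '[[255,[1.5,0,0.3],0],[255,[1.5,0,0.3],0],[255,[1,0,0.3],0],[255,[0,0,0],0],[255,[0,0,0],0]]'

```text
time: 21.1
tool_pos: [0.5435, 0.1485, 0.143]
ee_rot: [3.138, -0.003, 1.448]
wrist_force: [0.4, 1.5, 8.2]
width: 0.0321
finger_force: 30.0
```

```bash
python3 tilt.py
```

```text
[0.5435 0.1485 0.143 ] [0.4 1.5 8.2] 21.1
rows 200.0 234.0 slope 0.218 res 1.7
tilt deg 3.6 offset of gun axis at grasp along yd mm -10.1
```

```bash
sed -i 's/range(200,250)/range(205,250)/; s/row.max()<40/(row>40).sum()<3/; s/^pts=np.array(pts);g=pts\[3:\]/pts=np.array(pts);g=pts[[i for i in range(len(pts)) if pts[i,1]>=pts[-1,1]-14]];print(pts.round(1).tolist())/' tilt.py; python3 tilt.py
```

```text
[0.5435 0.1484 0.143 ] [-0.   0.7  8.8] 21.15
[[409.7, 217.0], [409.8, 218.0], [409.3, 219.0], [408.5, 220.0], [407.6, 222.0], [407.3, 223.0], [406.9, 224.0], [406.4, 225.0], [405.9, 226.0], [405.4, 227.0], [404.8, 228.0], [404.4, 229.0], [403.8, 230.0], [403.2, 231.0], [402.6, 232.0]]
rows 217.0 232.0 slope 0.497 res 0.12
tilt deg 15.4 offset of gun axis at grasp along yd mm -10.5
```

>>> carry_out --increments '[[255,[1.5,0,0.5],0],[255,[1.5,0,0.5],0],[255,[1,0,0.4],0],[255,[0,0,0],0],[255,[0,0,0],0]]'

```text
time: 21.7
tool_pos: [0.5441, 0.1525, 0.1416]
ee_rot: [3.138, -0.003, 1.448]
wrist_force: [0.3, 1.8, 7.7]
width: 0.0315
finger_force: 30.0
```

```bash
python3 tilt.py
```

```text
[0.5441 0.1525 0.1416] [0.3 1.8 7.7] 21.7
[[410.8, 219.0], [410.8, 220.0], [410.2, 221.0], [409.1, 222.0], [408.4, 223.0], [408.3, 224.0], [407.9, 225.0], [407.3, 226.0], [406.5, 227.0], [405.9, 228.0], [405.4, 229.0], [404.9, 230.0], [404.3, 231.0], [403.4, 232.0], [402.4, 233.0]]
rows 219.0 233.0 slope 0.588 res 0.24
tilt deg 18.4 offset of gun axis at grasp along yd mm -13.2
```

>>> carry_out --increments '[[255,[1.5,0,0.5],0],[255,[1.5,0,0.5],0],[255,[1.5,0,0.5],0],[255,[1.5,0,0.5],0],[255,[0,0,0],0],[255,[0,0,0],0]]'

```text
time: 22.35
tool_pos: [0.5448, 0.1585, 0.1392]
ee_rot: [3.138, -0.003, 1.448]
wrist_force: [-0.3, 2.2, 7.6]
width: 0.0319
finger_force: 30.0
```

```bash
python3 tilt.py
```

```text
[0.5448 0.1585 0.1392] [-0.3  2.2  7.6] 22.35
[[412.2, 222.0], [411.9, 223.0], [410.9, 224.0], [409.4, 225.0], [409.1, 226.0], [408.8, 227.0], [408.3, 228.0], [407.6, 229.0], [406.8, 230.0], [405.7, 231.0], [392.9, 232.0], [393.0, 233.0], [392.9, 234.0], [392.8, 235.0]]
rows 222.0 235.0 slope 1.674 res 3.27
tilt deg 38.0 offset of gun axis at grasp along yd mm -26.8
```

Tilt is now about 22.4°. I'll swing a little more and press slightly, to confirm the stiff end stop.

>>> carry_out --increments '[[255,[1,0,0.4],0],[255,[1,0,0.4],0],[255,[-0.4,0,0.9],0],[255,[0,0,0],0],[255,[0,0,0],0]]'

```text
time: 22.9
tool_pos: [0.5453, 0.1605, 0.1381]
ee_rot: [3.137, -0.004, 1.448]
wrist_force: [0.5, 3.1, 8.8]
width: 0.0319
finger_force: 30.0
```

```bash
python3 tilt.py
python3 - <<'E'
from h import *
tip0=np.array([.5397,.1276,.110]);yd=np.array([.1233,.9924,0]);c=robot.get_calibration('scene')['T'][:3,3]
for a in(22,25):
  ax=np.sin(np.radians(a))*yd+np.cos(np.radians(a))*np.array([0,0,1]);n=np.cross(c-tip0,ax);n/=np.linalg.norm(n)
  for d in(0,.008):
    t=tip0-d*np.array([.4226*yd[0],.4226*yd[1],.9063])
    print(a,d,[np.round(proj('scene',t+ax*l-n*k),1).tolist() for l,k in((.091,.015),(.091,0),(.024,.015))])
E
```

```text
[0.5453 0.1605 0.1381] [0.5 3.1 8.8] 22.9
[[411.6, 205.0], [412.8, 222.0], [413.0, 223.0], [412.3, 224.0], [411.2, 225.0], [410.1, 226.0], [409.7, 227.0], [409.1, 228.0], [408.4, 229.0], [407.6, 230.0], [406.1, 231.0], [393.9, 232.0], [393.8, 233.0], [393.8, 234.0], [393.6, 235.0], [393.4, 236.0]]
rows 205.0 236.0 slope 1.683 res 3.09
tilt deg 38.1 offset of gun axis at grasp along yd mm -28.5
22 0 [[416.6, 215.8], [410.1, 211.4], [402.8, 235.0]]
22 0.008 [[414.7, 218.0], [408.3, 213.7], [401.1, 237.0]]
25 0 [[417.9, 218.1], [411.7, 213.2], [402.9, 235.9]]
25 0.008 [[416.0, 220.3], [409.9, 215.5], [401.2, 237.9]]
```

>>> carry_out --increments '[[255,[-0.3,0,0.9],0],[255,[-0.3,0,0.9],0],[255,[0,0,0],0],[255,[0,0,0],0]]'

```text
time: 23.35
tool_pos: [0.5457, 0.1609, 0.1378]
ee_rot: [3.135, -0.006, 1.448]
wrist_force: [-0.5, 5.0, 12.4]
width: 0.0319
finger_force: 30.0
```

The force rises to 15 N with no further travel, so the nipple is at its end stop. I'll hold for over 3 s.

>>> carry_out --increments '[[255,[0,0,0],0],[255,[0,0,0],0],[255,[0,0,0],0],[255,[0,0,0],0],[255,[0,0,0],0],[255,[0,0,0],0],[255,[0,0,0],0],[255,[0,0,0],0]]'

```text
time: 24.15
tool_pos: [0.5457, 0.1609, 0.1378]
ee_rot: [3.136, -0.006, 1.448]
wrist_force: [-0.0, 5.0, 12.7]
width: 0.0322
finger_force: 30.0
```

>>> carry_out --increments '[[255,[0,0,0],0],[255,[0,0,0],0],[255,[0,0,0],0],[255,[0,0,0],0],[255,[0,0,0],0],[255,[0,0,0],0],[255,[0,0,0],0],[255,[0,0,0],0]]'

```text
time: 24.95
tool_pos: [0.5457, 0.1608, 0.1378]
ee_rot: [3.136, -0.006, 1.448]
wrist_force: [0.1, 5.2, 12.9]
width: 0.0319
finger_force: 30.0
```

>>> carry_out --increments '[[255,[0,0,0],0],[255,[0,0,0],0],[255,[0,0,0],0],[255,[0,0,0],0],[255,[0,0,0],0],[255,[0,0,0],0],[255,[0,0,0],0],[255,[0,0,0],0]]'

```text
time: 25.75
tool_pos: [0.5457, 0.1609, 0.1378]
ee_rot: [3.136, -0.006, 1.448]
wrist_force: [1.1, 6.3, 12.7]
width: 0.032
finger_force: 30.0
```

>>> carry_out --increments '[[255,[0,0,0],0],[255,[0,0,0],0],[255,[0,0,0],0],[255,[0,0,0],0],[255,[0,0,0],0],[255,[0,0,0],0],[255,[0,0,0],0],[255,[0,0,0],0]]'

```text
time: 26.55
tool_pos: [0.5457, 0.1609, 0.1378]
ee_rot: [3.135, -0.006, 1.448]
wrist_force: [-0.0, 4.6, 12.2]
width: 0.0318
finger_force: 30.0
```

```bash
python3 tilt.py
```

```text
[0.5457 0.1609 0.1378] [-0.   4.6 12.2] 26.55
[[412.6, 223.0], [412.3, 224.0], [411.6, 225.0], [410.6, 226.0], [409.8, 227.0], [409.2, 228.0], [408.5, 229.0], [407.6, 230.0], [406.4, 231.0], [393.9, 232.0], [393.9, 233.0], [393.7, 234.0], [393.6, 235.0], [393.4, 236.0]]
rows 223.0 236.0 slope 1.804 res 3.07
tilt deg 39.2 offset of gun axis at grasp along yd mm -29.2
```

```bash
python3 -c "
from bench import robot
print(robot.close_job())"
```

```text
the job is handed in; nothing more can be done
None
```

The job is handed in: the sleeve is home on the shaft and released, and the gun is still gripped, pressing the nipple against its end stop (held over 3 s at about 15 N, tilt measured at about 24° against the nipple's 25°); the judge's verdict was not shown.

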